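# Clear and pop open the garnish well

## Task

One of the two steel garnish stations has a shaker standing on its closed lid. Push that shaker off the lid with the fingers, sliding it upright and without lifting it, so that it stands wholly on the bare steel deck beside the lid; then press down on the round pad of that lid so its touch latch lets go and the spring pops the lid ajar. Leave the other station shut and do not disturb the bottle, ramekin and spoon.

Things in the scene. Friction and masses are not known exactly. Their poses are not given: they have to be found in the camera images.
- station_a: The station with the shaker on it: a low stainless box fixed to the counter, 200 (x) by 247 (y) by 90 mm high, origin at the middle of its underside. Its +y half is a well closed by a lid, its -y half is a bare flat deck at the height of 90 mm. Own axes: x points to the hinge side, y from the deck to the lid; the seam between deck and lid is at y = 0. The other station looks just the same
- station_b: The other station, same make and size and axes, nothing on its lid: it stays shut
- deck_a (a point): Centre of station_a's bare deck, on its surface; the deck measures 200 mm along the station's x and 122 mm along its y (the station's y from -125 to -3 mm)
- press_a (a point): Centre of the round black pad (24 mm across) on station_a's lid, mid-width, 24 mm in from the free edge (the robot's side); moves with the lid. Closed, the lid's upper face is 1 to 2 mm above the deck. Pressed here it sinks under 6 to 8 N; the latch lets go 5 to 6 mm down (a shorter press leaves it latched: press again), a hard stop comes at about 9 mm
- press_b (a point): The same pad on station_b's lid, not to be pressed
- lid_a (a joint): Angle of station_a's lid (a steel plate 190 mm along x by 122 mm along y) about its hinge, along the station's y at its +x side: 0 latched shut, about 0.35 rad popped ajar (free edge about 65 mm higher), slightly negative while pressed in. Once the latch has let go and the finger is withdrawn upward, the spring swings it up in about half a second, following the finger. It does not latch again
- lid_b (a joint): The same for station_b's lid; it must stay shut
- shaker_mid (a point): Centre of the shaker, half-way up: a round aluminium shaker 60 mm across (64 mm at its collar, 53 to 58 mm up), 70 mm high with a low domed perforated top, 0.15 to 0.26 kg, standing on station_a's lid; its own z axis is upright
- squeeze_mid (a point): Bystander: white squeeze bottle, 54 mm across, 160 mm high, on the counter beyond the stations; point at mid height
- ramekin_mid (a point): Bystander: white ceramic ramekin, 80 mm across, 45 mm high, on the counter at the left end (+y); point at mid height
- spoon: Bystander: steel spoon lying on the counter at the right end (-y), along x
Mind the look-alikes: they are no part of the job. Leave any green or turquoise look-alike of the part that bears shaker_mid alone.

How it is judged (in metres and radians):
On the way, in this order (a step that is already met when the one before it is completed fails the run):
1. the shaker stands upright on the bare deck, wholly off the still closed lid (y of shaker_mid in the frame of station_a between -0.105 and -0.03 m and angle between shaker_mid's own z axis and vertical below 0.1 rad and value of joint lid_a below 0.05 rad), for 0.2 s.
2. the lid pressed on its latch has sprung ajar (value of joint lid_a above 0.25 rad), for 0.2 s.
At the end, for the whole second after the job is handed in: station_a's lid is ajar (over 0.25 rad), station_b's lid is shut (under 0.05 rad), and the shaker stands still and upright (within 0.1 rad) on station_a's bare deck, its centre at least 30 mm and at most 105 mm from the seam (its foot wholly off the lid) and within 85 mm of mid-depth (value of joint lid_a above 0.25 rad and value of joint lid_b below 0.05 rad and y of shaker_mid in the frame of station_a between -0.105 and -0.03 m and x of shaker_mid in the frame of station_a between -0.085 and 0.085 m and angle between shaker_mid's own z axis and vertical below 0.1 rad and height (world z) of shaker_mid between 0.118 and 0.132 m and linear speed of shaker below 0.02 m/s); the robot touches nothing.
It fails at once if the shaker is lifted (height (world z) of shaker_mid above 0.142 m).
It fails at once if the shaker is tipped (angle between shaker_mid's own z axis and vertical above 0.4 rad).
It fails at once if the other station's lid is released (value of joint lid_b above 0.1 rad).
It fails at once if a bystander is disturbed (distance of any of squeeze_mid, ramekin_mid, spoon from where it was at the start of the episode above 0.03 m).
It also fails if it takes over 45 s, if anything falls off the work surface, if the arm or the gripper's body presses on something with over 40 N, if the wrist force passes 120 N, or if a joint passes its speed limit or range.

## Robot

A 6-joint arm with a two-finger parallel gripper is mounted at the origin on the work surface. World frame = base frame: x ahead of the robot, y to its left, z up, the work surface at z = 0. Lengths are in m, angles in degrees, forces in N, time in s.
With the tool pointing down it reaches from about 0.375 to 0.9 m from the base axis. Payload 3.1 kg.
Tool frame: the origin (TCP) lies midway between the tips of the shut fingers; the grasp point (between the pads) lies bot.hold_point_z behind it (bot.hold_point_z is the distance from the TCP to the grasp point, in m); z points along the fingers, y is the direction in which the jaws open and shut (so a half turn about z gives the same grasp; the last joint's range is limited). The gripper opens to 87 mm and grips with 3 to 60 N. Pads are 19 mm wide; open, the fingers measure 117 mm over their backs; the gripper's body (75 mm by 190 mm) begins 51 mm behind the grasp point.
Start: joints at [-10.227, 30.224, 82.088, -0, 67.689, -10.227], TCP at [0.625, 0, 0.223] pointing down, gripper open.
Joint ranges: [-176.69, 176.69], [-43.24, 126.21], [12.49, 139.97], [-82, 262], [0, 151.66], [-163.58, 163.58]. Speed limits (degrees/s): [159.86, 159.86, 180, 180, 180, 180].

## Interface

Orientations are given as a 3x3 rotation matrix whose columns are the frame's x, y, z axes.
In Python, from rig import bot, vision, hand_in gives the robot as it stands. The module is installed in compiled form; this text tells all that it offers.
- The arm moves only by the shell command python3 -m handwheel 'ROWS'. ROWS is JSON, a list of rows, each an object of numbers: "hand": the gripper's target within -1 to 1 (fully open at 1, half-way at 0, shut at -1); "dx", "dy", "dz": the shift along the world's x, y, z in cm; "wx", "wy", "wz": the turn, a rotation vector about the world's x, y, z in rad. In form: [{"hand": .., "dx": .., "dy": .., "dz": .., "wx": .., "wy": .., "wz": ..}, ...]. A call has 1 to 10 rows; each row shifts and turns the commanded pose from where the row before left it; what a row does not reach is not made up. A row lasts 1/10 s, in which the tool goes at most 50 mm and 8.59 degrees, less where a joint would pass 70% of its speed; a pose out of reach is approached as far as the arm can. A call with a gripper value outside its range is refused whole. The fingers move at their own pace and stop on an object; the grip force is fixed at half the most. Time passes only in rows, so rows that do not move let the fingers close. It gives the time, the measured TCP pose, the force and the opening at its end, in the units of the state.
- bot.read_state(): the state, without advancing time (a new reading comes with each control period).
- vision.capture(name): name is "scene" or "side" or "wrist"; returns (picture, depth): 384x512x3 uint8, red, green, blue; 384x512 float32, m along the optical axis (not along the pixel's ray), 0 where there is no reading.
- vision.get_calibration(name): a dict with "fx", "fy", "cx", "cy" (pixels), "rvec" (rotation vector, rad) and "tvec" (3), from world to camera coordinates, as OpenCV has them. Camera axes: x right, y down, z forward; pixel columns grow to the right and rows downward; lengths in m; the calibration is good to about 2 mm. The wrist camera is an equidistant fisheye: a pixel r from the principal point sees the ray r / f radians off the axis. A picture is of the moment at which its call begins: read the wrist's pose just before it. get_calibration takes no time and is no camera call; for the wrist camera it gives the pose at the moment of the call.
- hand_in(): hands the job in, once; it reports no verdict.
The state is a dict: "time_s": time; "joint_positions": joint angles; "qvel": joint speeds; "tau": joint torques, N m; "position": TCP position; "tcp_rot": TCP orientation; "force": force on the tool from outside, world axes, zero at the start; "moment": the same for the moment, N m; "opening": opening from 0.0 (shut) to 1.0 (fully open).
Only numpy, scipy, OpenCV 4.12 (cv2) and the standard library are available. Lean on these libraries where they do the work, as an engineer would, in place of code of your own. Each camera call takes 0.05 s, during which the arm holds its last target.

## Working session

There is one attempt and no reset: what is moved stays moved. The work goes in short steps, Python scripts to look and compute and a shell command to move; the robot and the scene stay as the last step left them, time stands still between calls to the robot, and variables do not carry over. Pictures are saved under pics/ and viewed, and the job is handed in when it is done.

```bash
mkdir -p pics; cat > h.py <<'E'
import numpy as np,cv2
from rig import bot,vision
def cap(n,f):
    c=vision.get_calibration(n); im,d=vision.capture(n); cv2.imwrite('pics/'+f+'.png',im[:,:,::-1]); np.savez('pics/'+f+'.npz',im=im,d=d,**{k:np.array(v) for k,v in c.items()}); return im,d,c
def world(d,c):
    v,u=np.mgrid[0:384,0:512]; R=cv2.Rodrigues(np.array(c['rvec'],float))[0]; t=np.array(c['tvec']).ravel()
    P=np.stack([(u-c['cx'])/c['fx']*d,(v-c['cy'])/c['fy']*d,d],-1)
    return (P-t)@R
E
python3 - <<'E'
from h import *
for n in('scene','side'): im,d,c=cap(n,n+'0')
print(bot.read_state()['position'],bot.hold_point_z,bot.read_state()['tcp_rot'])
E
```

```text
[6.24344274e-01 1.62401540e-04 2.21685726e-01] 0.0187 [[-2.88392734e-05  9.99998175e-01 -1.91024940e-03]
 [ 9.99999943e-01  2.94840487e-05  3.37507304e-04]
 [ 3.37563010e-04 -1.91023956e-03 -9.99998119e-01]]
```

View pics/scene0.png

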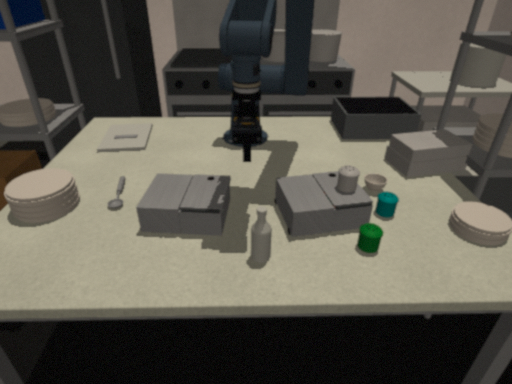

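View pics/side0.png

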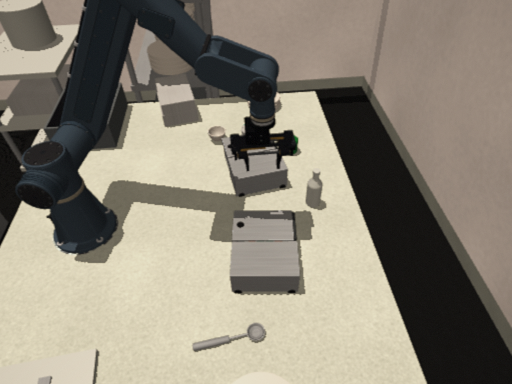

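The scene view faces the robot. Station_a is at about (322,200) with the shaker at (347,180) and its pad at (332,175). Station_b is at (187,203), the green and turquoise look-alikes at (370,238) and (387,205), and the bottle at (261,237). Next I'll measure them from depth.

```bash
python3 - <<'E'
from h import *
z=np.load('pics/scene0.npz'); d=z['d'];im=z['im']
W=world(d,{k:z[k] for k in('fx','fy','cx','cy','rvec','tvec')})
for u,v in [(347,172),(347,180),(332,175),(210,178),(261,240),(375,182),(387,205),(300,195),(340,210),(190,190)]: print(u,v,W[v,u].round(3),im[v,u])
def rect(m,name):
    p=W[m][:,:2].astype(np.float32); print(name,m.sum(),cv2.minAreaRect(p*1000), np.median(W[m][:,2]))
    q=np.percentile(p,[1,99],axis=0);print(q)
Z=W[:,:,2]
m=(d>0)&(Z>.083)&(Z<.097)&(W[:,:,0]>.4)&(W[:,:,0]<.95)
v,u=np.mgrid[0:384,0:512]
ma=m&(u>265)&(u<370)&(v>165)&(v<235); mb=m&(u>135)&(u<235)&(v>165)&(v<235)
for mm,n in((ma,'A'),(mb,'B')):
    k,l,s,_=cv2.connectedComponentsWithStats(mm.astype(np.uint8)); i=1+s[1:,4].argmax(); rect(l==i,n)
sh=(Z>.105)&(Z<.2)&(u>325)&(u<365)&(v>160)&(v<200)
p=W[sh]; print('sh',sh.sum(),p.min(0),p.max(0))
q=p[(p[:,2]>.12)&(p[:,2]<.143)]
from scipy.optimize import least_squares
r=least_squares(lambda c:np.hypot(q[:,0]-c[0],q[:,1]-c[1])-.030,[p[:,0].mean()-.02,p[:,1].mean()]);print(r.x,np.abs(r.fun).mean(),len(q))
cv2.imwrite('pics/crop.png',cv2.resize(im[150:250,255:415,::-1],None,fx=5,fy=5,interpolation=cv2.INTER_CUBIC))
E
```

```text
347 172 [0.622 0.299 0.155] [156 149 137]
347 180 [0.631 0.3   0.132] [90 85 79]
332 175 [0.531 0.282 0.093] [27 27 24]
210 178 [ 0.541 -0.117  0.092] [29 25 22]
261 240 [0.835 0.035 0.077] [98 93 85]
375 182 [0.447 0.467 0.014] [146 134 119]
387 205 [0.639 0.436 0.046] [ 0 64 59]
300 195 [0.645 0.161 0.09 ] [125 119 114]
340 210 [0.706 0.269 0.076] [68 65 64]
190 190 [ 0.614 -0.173  0.092] [124 120 115]
A 2552 ((611.347412109375, 233.20623779296875), (204.46554565429688, 247.81344604492188), 9.870808601379395) 0.08938563346115705
[[0.51215356 0.10567587]
 [0.72336225 0.35734872]]
B 2952 ((609.1590576171875, -186.2433624267578), (247.18360900878906, 203.9619598388672), 84.30728149414062) 0.0896081785607469
[[ 0.50910273 -0.31011101]
 [ 0.71533511 -0.0629909 ]]
sh 429 [0.57766348 0.27729271 0.10500182] [0.63619376 0.34151034 0.16116465]
[0.60254707 0.30988209] 0.0012252512118818286 124
```

View pics/crop.png

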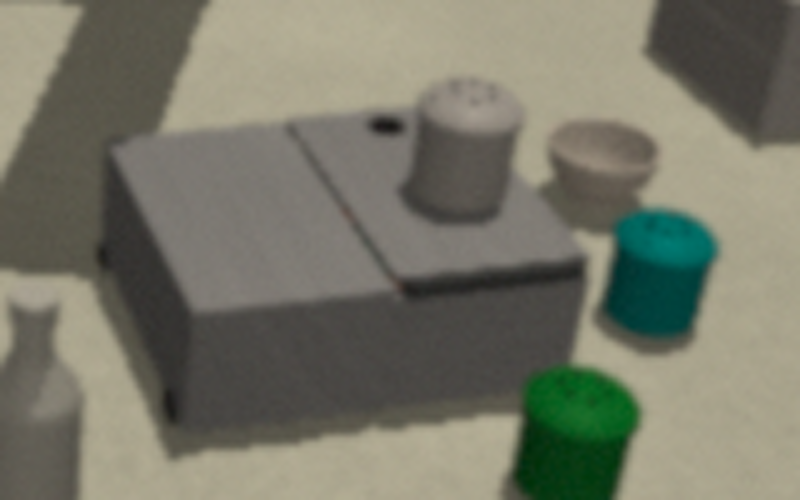

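```bash
python3 -m handwheel '[{"hand":-0.1,"dx":-0.4,"dy":4},{"hand":-0.1,"dx":-0.4,"dy":4},{"hand":-0.1,"dx":-0.4,"dy":4},{"hand":-0.1,"dx":-0.4,"dy":4},{"hand":-0.1,"dx":-0.4,"dy":4},{"hand":-0.1,"dx":-0.4,"dy":4},{"hand":-0.1,"dx":-0.4,"dy":4},{"hand":-0.1,"dx":-0.4,"dy":4,"wz":0.086},{"hand":-0.1,"dx":0,"dy":4.7,"wz":0.086},{"hand":-0.1,"wx":-0.142,"wy":-0.0244}]'; python3 - <<'E'
from h import *
s=bot.read_state();print(s['position'],s['tcp_rot'].round(3) if hasattr(s['tcp_rot'],'round') else s['tcp_rot'],s['opening'],s['time_s'])
E
```

```text
[6.24344274e-01 1.62401540e-04 2.21685726e-01] [[-0.     1.    -0.002]
 [ 1.     0.     0.   ]
 [ 0.    -0.002 -1.   ]] 1.00043648925294 0.1invalid input
```

```bash
python3 -m handwheel '[{"hand":-0.1,"dx":-0.4,"dy":4,"dz":0,"wx":0,"wy":0,"wz":0},{"hand":-0.1,"dx":-0.4,"dy":4,"dz":0,"wx":0,"wy":0,"wz":0},{"hand":-0.1,"dx":-0.4,"dy":4,"dz":0,"wx":0,"wy":0,"wz":0},{"hand":-0.1,"dx":-0.4,"dy":4,"dz":0,"wx":0,"wy":0,"wz":0},{"hand":-0.1,"dx":-0.4,"dy":4,"dz":0,"wx":0,"wy":0,"wz":0},{"hand":-0.1,"dx":-0.4,"dy":4,"dz":0,"wx":0,"wy":0,"wz":0},{"hand":-0.1,"dx":-0.4,"dy":4,"dz":0,"wx":0,"wy":0,"wz":0},{"hand":-0.1,"dx":-0.4,"dy":4,"dz":0,"wx":0,"wy":0,"wz":0.086},{"hand":-0.1,"dx":0,"dy":4.7,"dz":0,"wx":0,"wy":0,"wz":0.086},{"hand":-0.1,"dx":0,"dy":0,"dz":0,"wx":-0.142,"wy":-0.0244,"wz":0}]'; python3 - <<'E'
from h import *
s=bot.read_state();print(s['position'],np.round(s['tcp_rot'],3),s['opening'],s['time_s'],s['force'])
E
```

```text
time_s: 1.1
position: [0.593, 0.3691, 0.2224]
tcp_rot: [[-0.171, 0.985, 0.026], [0.975, 0.173, -0.143], [-0.145, 0.001, -0.989]]
force: [0.5, -1.2, -0.9]
opening: 0.452
[0.59303178 0.36906289 0.22242167] [[-0.171  0.985  0.026]
 [ 0.975  0.173 -0.143]
 [-0.145  0.001 -0.989]] 0.4522911767236501 1.1 [ 0.46540436 -1.2385181  -0.89842835]
```

```bash
python3 -m handwheel '[{"hand":-0.1,"dx":0,"dy":0,"dz":-3,"wx":0,"wy":0,"wz":0},{"hand":-0.1,"dx":0,"dy":0,"dz":-3,"wx":0,"wy":0,"wz":0},{"hand":-0.1,"dx":0,"dy":0,"dz":-3,"wx":0,"wy":0,"wz":0},{"hand":-0.1,"dx":0,"dy":0,"dz":-2,"wx":0,"wy":0,"wz":0},{"hand":-0.1,"dx":0,"dy":0,"dz":-0.6,"wx":0,"wy":0,"wz":0},{"hand":-0.1,"dx":0,"dy":0,"dz":0,"wx":0,"wy":0,"wz":0}]'; python3 - <<'E'
from h import *
cap('wrist','w1');im,d,c=cap('scene','s1');cv2.imwrite('pics/s1c.png',cv2.resize(im[120:250,255:415,::-1],None,fx=4,fy=4))
E
```

```text
time_s: 1.7
position: [0.5922, 0.3666, 0.1051]
tcp_rot: [[-0.17, 0.985, 0.022], [0.975, 0.171, -0.143], [-0.144, -0.003, -0.99]]
force: [-0.4, 0.3, 0.0]
opening: 0.449
```

View pics/w1.png

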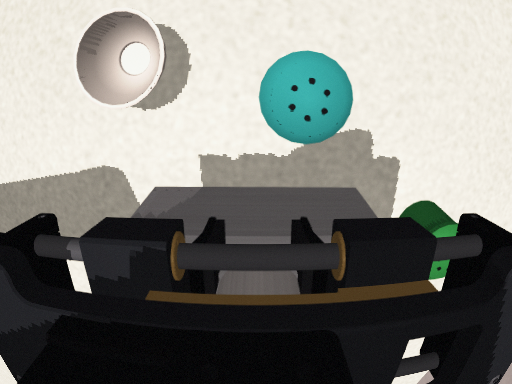

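View pics/s1c.png

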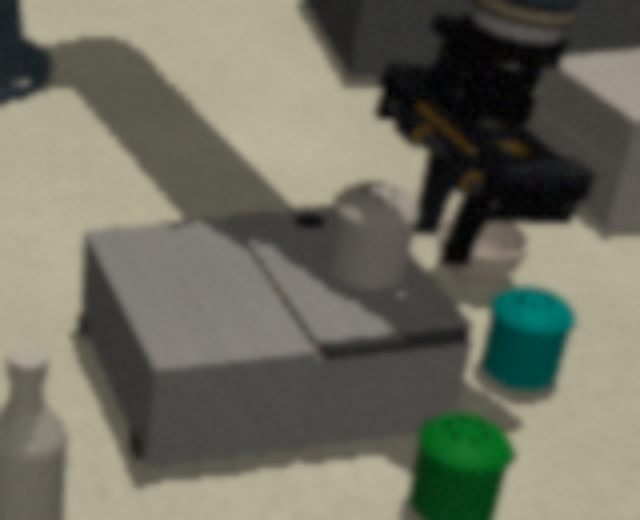

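The shaker is at about (370,235) in the crop, with the two fingers just behind it on the +y side at lid height. I'll push along station -y.

```bash
python3 -m handwheel '[{"hand":-0.1,"dx":0.14,"dy":-0.79,"dz":0,"wx":0,"wy":0,"wz":0},{"hand":-0.1,"dx":0.09,"dy":-0.49,"dz":0,"wx":0,"wy":0,"wz":0},{"hand":-0.1,"dx":0.09,"dy":-0.49,"dz":0,"wx":0,"wy":0,"wz":0},{"hand":-0.1,"dx":0.09,"dy":-0.49,"dz":0,"wx":0,"wy":0,"wz":0},{"hand":-0.1,"dx":0.09,"dy":-0.49,"dz":0,"wx":0,"wy":0,"wz":0},{"hand":-0.1,"dx":0.09,"dy":-0.49,"dz":0,"wx":0,"wy":0,"wz":0},{"hand":-0.1,"dx":0.09,"dy":-0.49,"dz":0,"wx":0,"wy":0,"wz":0},{"hand":-0.1,"dx":0.09,"dy":-0.49,"dz":0,"wx":0,"wy":0,"wz":0},{"hand":-0.1,"dx":0.09,"dy":-0.49,"dz":0,"wx":0,"wy":0,"wz":0},{"hand":-0.1,"dx":0.09,"dy":-0.49,"dz":0,"wx":0,"wy":0,"wz":0}]'
cat > sh.py <<'E'
from h import *
import sys
from scipy.optimize import least_squares
im,d,c=cap('scene',sys.argv[1]);cv2.imwrite('pics/'+sys.argv[1]+'c.png',cv2.resize(im[120:250,255:415,::-1],None,fx=4,fy=4))
W=world(d,c);a=.1723;R=np.array([[np.cos(a),-np.sin(a)],[np.sin(a),np.cos(a)]]);L=(W[...,:2]-[.6113,.2332])@R
sx,sy=map(float,sys.argv[2:4])
sat=im.max(-1)
m=(W[...,2]>.11)&(W[...,2]<.14)&(abs(L[...,0]-sx)<.04)&(abs(L[...,1]-sy)<.05)&(sat>60)
q=L[m];r=least_squares(lambda c:np.hypot(q[:,0]-c[0],q[:,1]-c[1])-.030,[sx,sy],loss='soft_l1',f_scale=.002)
t=(W[...,2]>.11)&(abs(L[...,0]-r.x[0])<.04)&(abs(L[...,1]-r.x[1])<.04)&(sat>60)
s=bot.read_state();p=(np.array(s['position'][:2])-[.6113,.2332])@R
print('shaker local',r.x,m.sum(),np.median(abs(r.fun)),'top',W[t][:,2].max(),'tcp local',p,s['time_s'])
E
python3 sh.py s2 0.005 0.05
```

```text
time_s: 2.8
position: [0.6027, 0.3149, 0.1067]
tcp_rot: [[-0.169, 0.985, 0.025], [0.975, 0.171, -0.141], [-0.143, 0.0, -0.99]]
force: [-0.8, 1.6, 1.2]
opening: 0.454
shaker local [0.00512687 0.04996129] 175 0.0010790584442330158 top 0.49007170338001016 tcp local [0.00542729 0.08095467] 2.85
```

```bash
ls pics
```

```text
crop.png
s1.npz
s1.png
s1c.png
s2.npz
s2.png
s2c.png
scene0.npz
scene0.png
side0.npz
side0.png
w1.npz
w1.png
```

View pics/s2c.png

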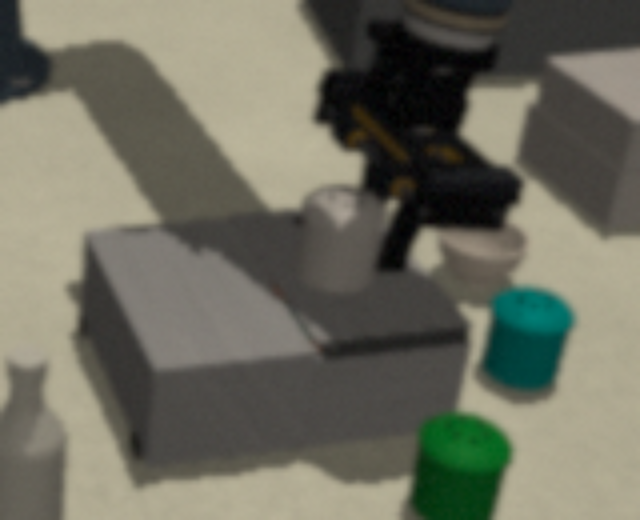

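The shaker, at about (340,240) in the crop, is upright, moving with the fingers and centred between them. I'll keep pushing.

```bash
python3 -m handwheel '[{"hand":-0.1,"dx":0.1,"dy":-0.59,"dz":0,"wx":0,"wy":0,"wz":0},{"hand":-0.1,"dx":0.1,"dy":-0.59,"dz":0,"wx":0,"wy":0,"wz":0},{"hand":-0.1,"dx":0.1,"dy":-0.59,"dz":0,"wx":0,"wy":0,"wz":0},{"hand":-0.1,"dx":0.1,"dy":-0.59,"dz":0,"wx":0,"wy":0,"wz":0},{"hand":-0.1,"dx":0.1,"dy":-0.59,"dz":0,"wx":0,"wy":0,"wz":0},{"hand":-0.1,"dx":0.1,"dy":-0.59,"dz":0,"wx":0,"wy":0,"wz":0},{"hand":-0.1,"dx":0.1,"dy":-0.59,"dz":0,"wx":0,"wy":0,"wz":0},{"hand":-0.1,"dx":0.1,"dy":-0.59,"dz":0,"wx":0,"wy":0,"wz":0},{"hand":-0.1,"dx":0.1,"dy":-0.59,"dz":0,"wx":0,"wy":0,"wz":0},{"hand":-0.1,"dx":0.1,"dy":-0.59,"dz":0,"wx":0,"wy":0,"wz":0}]'
python3 sh.py s3 0.005 -0.01
```

```text
time_s: 3.85
position: [0.6124, 0.2553, 0.1064]
tcp_rot: [[-0.17, 0.985, 0.024], [0.975, 0.171, -0.142], [-0.144, -0.001, -0.99]]
force: [-0.3, 1.8, 0.0]
opening: 0.453
shaker local [ 0.00448103 -0.01091046] 173 0.0007660781053740323 top 0.4938322278546624 tcp local [0.00485403 0.02043687] 3.9
```

View pics/s3c.png

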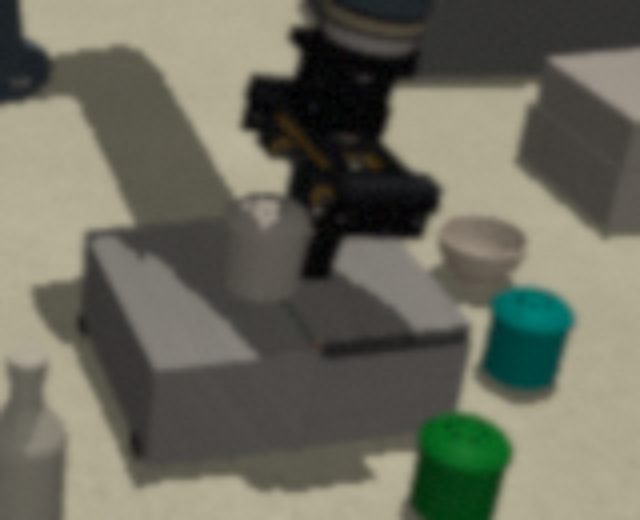

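It is upright and crossing the seam at about (265,250) in the crop. About 54 mm remains.

```bash
python3 -m handwheel '[{"hand":-0.1,"dx":0.1,"dy":-0.59,"dz":0,"wx":0,"wy":0,"wz":0},{"hand":-0.1,"dx":0.1,"dy":-0.59,"dz":0,"wx":0,"wy":0,"wz":0},{"hand":-0.1,"dx":0.1,"dy":-0.59,"dz":0,"wx":0,"wy":0,"wz":0},{"hand":-0.1,"dx":0.1,"dy":-0.59,"dz":0,"wx":0,"wy":0,"wz":0},{"hand":-0.1,"dx":0.1,"dy":-0.59,"dz":0,"wx":0,"wy":0,"wz":0},{"hand":-0.1,"dx":0.1,"dy":-0.59,"dz":0,"wx":0,"wy":0,"wz":0},{"hand":-0.1,"dx":0.1,"dy":-0.59,"dz":0,"wx":0,"wy":0,"wz":0},{"hand":-0.1,"dx":0.1,"dy":-0.59,"dz":0,"wx":0,"wy":0,"wz":0},{"hand":-0.1,"dx":0.07,"dy":-0.39,"dz":0,"wx":0,"wy":0,"wz":0},{"hand":-0.1,"dx":0.04,"dy":-0.2,"dz":0,"wx":0,"wy":0,"wz":0}]'
python3 sh.py s4 0.005 -0.065
```

```text
time_s: 4.9
position: [0.6217, 0.2024, 0.1066]
tcp_rot: [[-0.169, 0.985, 0.024], [0.975, 0.171, -0.142], [-0.144, -0.0, -0.99]]
force: [-0.1, 1.0, -0.9]
opening: 0.449
shaker local [ 0.00415866 -0.06495655] 170 0.0009348099798906686 top 0.4907216368182693 tcp local [ 0.00496172 -0.0322333 ] 4.95
```

View pics/s4c.png

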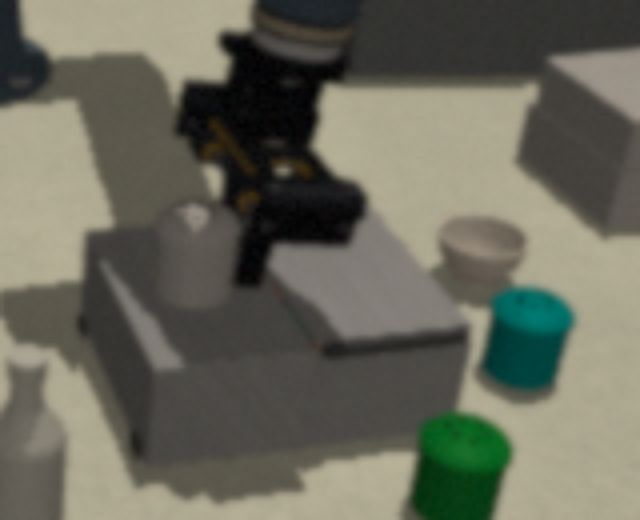

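The shaker is at about (200,255) in the crop, on the deck at local y of about -65 mm. Next I back off, raise, shut the fingers, straighten and move over the pad.

```bash
python3 -m handwheel '[{"hand":-0.1,"dx":-0.17,"dy":0.99,"dz":0,"wx":0,"wy":0,"wz":0},{"hand":-0.1,"dx":-0.25,"dy":1.48,"dz":0,"wx":0,"wy":0,"wz":0},{"hand":-0.1,"dx":-0.25,"dy":1.48,"dz":0,"wx":0,"wy":0,"wz":0},{"hand":-1,"dx":0,"dy":0,"dz":2,"wx":0,"wy":0,"wz":0},{"hand":-1,"dx":0,"dy":0,"dz":3,"wx":0,"wy":0,"wz":0},{"hand":-1,"dx":0,"dy":0,"dz":0,"wx":0.142,"wy":0.0244,"wz":0},{"hand":-1,"dx":-2.8,"dy":1.3,"dz":0,"wx":0,"wy":0,"wz":0},{"hand":-1,"dx":-2.8,"dy":1.3,"dz":0,"wx":0,"wy":0,"wz":0},{"hand":-1,"dx":-2.8,"dy":1.3,"dz":0,"wx":0,"wy":0,"wz":0},{"hand":-1,"dx":0,"dy":0,"dz":0,"wx":0,"wy":0,"wz":0}]'
python3 sh.py s5 0.005 -0.065; python3 -c "
from h import *
im,d,c=cap('side','d5');cv2.imwrite('pics/d5c.png',cv2.resize(im[80:240,180:340,::-1],None,fx=3.5,fy=3.5))"
```

```text
time_s: 5.95
position: [0.5257, 0.284, 0.1564]
tcp_rot: [[-0.175, 0.984, -0.005], [0.984, 0.175, -0.0], [0.0, -0.005, -1.0]]
force: [0.0, 0.1, -0.4]
opening: 0.011
shaker local [ 0.00428542 -0.06400368] 168 0.0007081754720555423 top 0.159198010254086 tcp local [-0.07289855  0.06378437] 6.0
```

View pics/s5c.png

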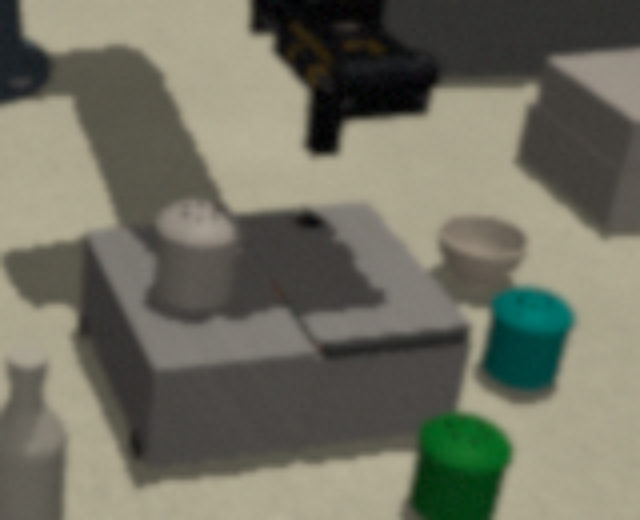

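View pics/d5c.png

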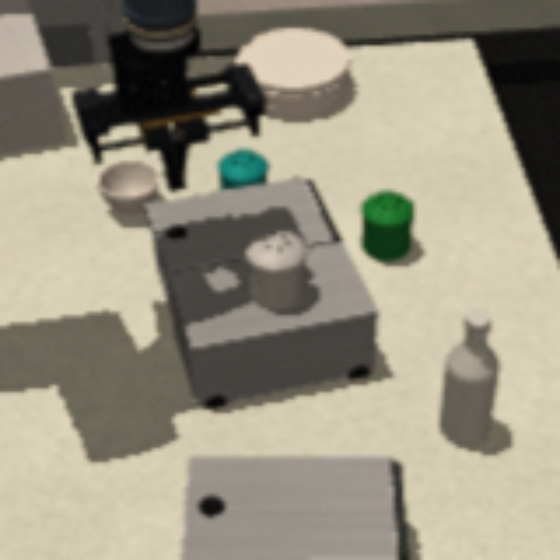

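The shaker stands clear and upright at (195,260) in the scene crop. The shut fingers are above the pad at (308,218). Now to descend.

```bash
python3 -m handwheel '[{"hand":-1,"dx":0.4,"dy":-0.05,"dz":-2.5,"wx":0,"wy":0,"wz":0},{"hand":-1,"dx":0,"dy":0,"dz":-2.5,"wx":0,"wy":0,"wz":0},{"hand":-1,"dx":0,"dy":0,"dz":-0.8,"wx":0,"wy":0,"wz":0},{"hand":-1,"dx":0,"dy":0,"dz":-0.3,"wx":0,"wy":0,"wz":0},{"hand":-1,"dx":0,"dy":0,"dz":-0.2,"wx":0,"wy":0,"wz":0},{"hand":-1,"dx":0,"dy":0,"dz":-0.2,"wx":0,"wy":0,"wz":0},{"hand":-1,"dx":0,"dy":0,"dz":0,"wx":0,"wy":0,"wz":0}]'
```

```text
time_s: 6.75
position: [0.5357, 0.2811, 0.0923]
tcp_rot: [[-0.171, 0.985, 0.002], [0.985, 0.171, 0.001], [0.0, 0.002, -1.0]]
force: [-0.2, 0.1, -1.1]
opening: 0.007
```

```bash
python3 -m handwheel '[{"hand":-1,"dx":-0.4,"dy":0.1,"dz":0,"wx":0,"wy":0,"wz":0},{"hand":-1,"dx":0,"dy":0,"dz":-0.2,"wx":0,"wy":0,"wz":0},{"hand":-1,"dx":0,"dy":0,"dz":-0.2,"wx":0,"wy":0,"wz":0},{"hand":-1,"dx":0,"dy":0,"dz":-0.2,"wx":0,"wy":0,"wz":0},{"hand":-1,"dx":0,"dy":0,"dz":0,"wx":0,"wy":0,"wz":0}]'
```

```text
time_s: 7.25
position: [0.531, 0.2822, 0.087]
tcp_rot: [[-0.171, 0.985, 0.001], [0.985, 0.171, 0.0], [0.0, 0.001, -1.0]]
force: [-2.0, -0.0, 6.4]
opening: 0.007
```

```bash
python3 -m handwheel '[{"hand":-1,"dx":0,"dy":0,"dz":-0.15,"wx":0,"wy":0,"wz":0},{"hand":-1,"dx":0,"dy":0,"dz":-0.15,"wx":0,"wy":0,"wz":0},{"hand":-1,"dx":0,"dy":0,"dz":0,"wx":0,"wy":0,"wz":0}]'
```

```text
time_s: 7.55
position: [0.531, 0.2822, 0.084]
tcp_rot: [[-0.171, 0.985, 0.001], [0.985, 0.171, 0.0], [0.0, 0.001, -1.0]]
force: [-0.4, -0.4, 7.0]
opening: 0.004
```

```bash
python3 -m handwheel '[{"hand":-1,"dx":0,"dy":0,"dz":1,"wx":0,"wy":0,"wz":0},{"hand":-1,"dx":0,"dy":0,"dz":1.5,"wx":0,"wy":0,"wz":0},{"hand":-1,"dx":0,"dy":0,"dz":2,"wx":0,"wy":0,"wz":0},{"hand":-1,"dx":0,"dy":0,"dz":2,"wx":0,"wy":0,"wz":0},{"hand":-1,"dx":0,"dy":0,"dz":2,"wx":0,"wy":0,"wz":0},{"hand":-1,"dx":0,"dy":0,"dz":3,"wx":0,"wy":0,"wz":0},{"hand":-1,"dx":0,"dy":0,"dz":3,"wx":0,"wy":0,"wz":0},{"hand":-1,"dx":0,"dy":0,"dz":0,"wx":0,"wy":0,"wz":0},{"hand":-1,"dx":0,"dy":0,"dz":0,"wx":0,"wy":0,"wz":0},{"hand":-1,"dx":0,"dy":0,"dz":0,"wx":0,"wy":0,"wz":0}]'
python3 sh.py s6 0.005 -0.065; python3 - <<'E'
from h import *
im,d,c=cap('side','d6')
z=np.load('pics/s6.npz');W=world(z['d'],{k:z[k] for k in('fx','fy','cx','cy','rvec','tvec')})
a=.1723;R=np.array([[np.cos(a),-np.sin(a)],[np.sin(a),np.cos(a)]])
for c0,n in(((.6113,.2332),'A'),((.609,-.186),'B')):
    L=(W[...,:2]-c0)@(R if n=='A' else np.eye(2))
    for x in(-.08,-.04,0,.04,.08):
        m=(abs(L[...,0]-x)<.012)&(abs(L[...,1]-.07)<.03)&(W[...,2]>.07)&(W[...,2]<.17); print(n,x,m.sum(),np.median(W[m][:,2]))
E
```

```text
time_s: 8.55
position: [0.5297, 0.2816, 0.2265]
tcp_rot: [[-0.171, 0.985, -0.003], [0.985, 0.171, -0.001], [-0.0, -0.003, -1.0]]
force: [-0.8, -0.3, 0.1]
opening: 0.009
shaker local [ 0.00414404 -0.06379683] 170 0.0006696805502172803 top 0.15944297944781008 tcp local [-0.07211928  0.06163881] 8.6
A -0.08 82 0.1512522118840624
A -0.04 117 0.13716055017484266
A 0 123 0.12252678451871254
A 0.04 132 0.10773276305160293
A 0.08 140 0.09382553668854063
B -0.08 65 0.09110850346341619
B -0.04 79 0.09075150734684949
B 0 76 0.09026886785422905
B 0.04 87 0.09005403021284118
B 0.08 100 0.09001890894560548
```

View pics/s6.png

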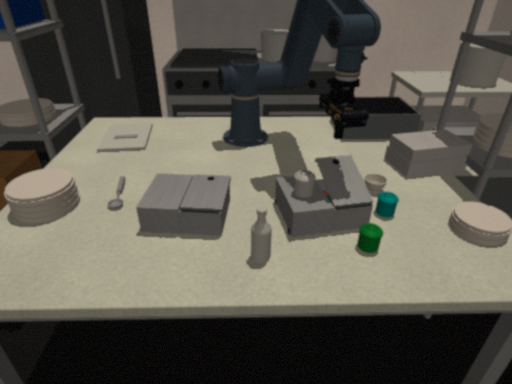

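View pics/d6.png

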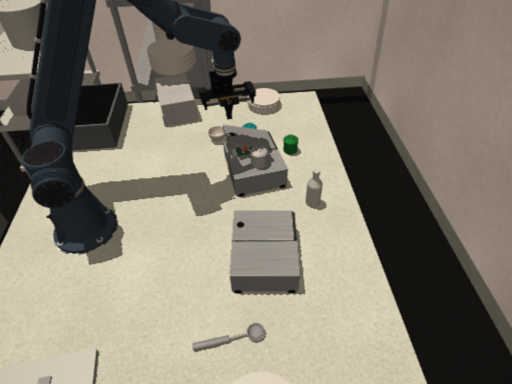

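Station_a's lid at (345,180) in the scene view is ajar, with a slope of about 0.35 rad. The shaker at (303,185) stands upright on the deck, station_b is shut and the bystanders haven't moved.

```bash
python3 -c "
from rig import hand_in
print(hand_in())"
```

```text
the job is handed in; nothing more can be done
None
```

I pushed the shaker off station_a's lid and onto its deck, then pressed the lid's pad until the latch let go, and handed the job in at about 8.7 s of the 45 s allowed. `hand_in` gave no verdict.

- **Push:** two half-open, slightly tilted fingers slid the shaker about 140 mm along the station. It stayed upright in every picture, and the measured force at the checks during the push stayed under 2 N.
- **Press:** with the fingers shut, I pressed the pad about 7 mm down at about 7 N, then withdrew straight up.

My last checks, from the pictures taken just before handing in:
- **Shaker:** its centre is at local x = 4 mm, y = -64 mm in station_a's frame. Its top is at 0.159 m, as expected for an upright shaker on the deck.
- **Station_a's lid:** it is ajar, with a slope of about 0.35 rad.
- **Station_b's lid:** it is level at about 0.09 m, so still shut.
- **Bystanders:** the bottle, ramekin and spoon look unmoved. I judged this by eye and did not measure it.
- **Robot:** the tool is about 75 mm above the raised lid, and the force reading is about zero.

None of these checks failed. Two smaller points came up along the way: my first move command was refused for its format and moved nothing, and the tool drifted about 5 mm in x before the press, which I corrected.

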